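# Load the lemon into the macro light box through its sprung flap

### The arm

A 6-joint arm with a two-finger parallel gripper is mounted at the origin on a cart in front of the work surface, level with it; the furniture and walls round the work are solid. World frame = base frame: x ahead of the robot, y to its left, z up, the work surface at z = 0. Lengths are in m, angles in degrees, forces in N, time in s.
With the tool pointing down it reaches from about 0.35 to 0.875 m from the base axis. Payload 4.2 kg.
Tool frame: the origin (TCP) lies midway between the tips of the shut fingers; the grasp point (between the pads) lies 19 mm behind it; z points along the fingers, y is the line along which they close (so a half turn about z gives the same grasp; the last joint's range is limited). The gripper opens to 87 mm and grips with 3 to 60 N. Pads are 19 mm wide; open, the fingers measure 117 mm over their backs; the gripper's body (75 mm by 190 mm) begins 51 mm behind the grasp point.
Start: joints at [-55.772, 22.042, 0.453, 0, -68.411, -14.817], TCP at [0.208, -0.589, 0.223] pointing down, gripper open.
Joint ranges: [-179.83, 179.83], [-69.29, 118.12], [-61.27, 80.66], [-181.25, 117.63], [-171.15, -9.14], [-177.46, 177.46]. Speed limits (degrees/s): [159.86, 159.86, 180, 180, 180, 180].

### API

Orientations are given as a 3x3 rotation matrix whose columns are the frame's x, y, z axes.
In Python, from station import r, cams gives the robot as it stands.
- The arm moves only by the tool play_rows, never from a script. Its argument "commands" is text: rows parted by semicolons, each of 6 numbers parted by spaces: the shift along the world's x, y, z normalised to -1 to 1, where 1 is 30 mm, then the turn, a rotation vector about the world's x, y, z normalised to -1 to 1, where 1 is 0.15 rad. A call has 1 to 20 rows; each row shifts and turns the commanded pose from where the row before left it; what a row does not reach is not made up. A row lasts 1/10 s, in which the tool goes at most 50 mm and 8.59 degrees, less where a joint would pass 70% of its speed; a pose out of reach is approached as far as the arm can. A call with a number of a shift or a turn outside -1 to 1 is refused whole. A call with a gripper value outside its range is refused whole. "grip" is the finger opening in mm, from 0 to 87, set as the call begins (left out, the last holds). The fingers move at their own pace and stop on an object; the grip force is fixed at half the most. Time passes only in rows, so rows that do not move let the fingers close. It gives the time, the measured TCP pose, the force, the opening and the grip force at its end, in the units of the state.
- r.sense(): the state, without advancing time (a new reading comes with each control period).
- cams.capture(name): name is "scene" or "top" or "wrist"; returns (picture, depth): 384x512x3 uint8, blue, green, red; 384x512 float32, m along the optical axis (not along the pixel's ray), 0 where there is no reading.
- cams.camera_info(name): a dict with "mtx" (3x3 intrinsics, pixels), "k1" (the pictures are not rectified: a ray, as slopes to the right and down, at radius r is drawn at 1 + k1 r^2 times it, then the intrinsics apply), "R" (3x3) and "t" (3): a world point X has camera coordinates R X + t. Camera axes: x right, y down, z forward; pixel columns grow to the right and rows downward; lengths in m; the calibration is good to about 2 mm. A picture is of the moment at which its call begins: read the wrist's pose just before it. camera_info takes no time and is no camera call; for the wrist camera it gives the pose at the moment of the call.
- r.finish_job(): hands the job in; it is judged then, once.
The state is a dict: "time_s": time; "joints": joint angles; "joint_velocities": joint speeds; "effort": joint torques, N m; "tcp_pos": TCP position; "ee_rot": TCP orientation; "wrist_force": force on the tool from outside, world axes, zero at the start; "moment": the same for the moment, N m; "gripper_width": opening from 0.0 (shut) to 1.0 (fully open); "gripper_force": force on a finger pad.
Only numpy, scipy, OpenCV 4.12 (cv2) and the standard library are available. Lean on these libraries where they do the work, as an engineer would, in place of code of your own. Each camera call takes 0.05 s, during which the arm holds its last target. There are 200 camera calls.

### The job

Load the lemon for its close-up: set it in the rubber cup of the grey sled, then push the sled by its black knob through the sprung flap of the white light box and on until it is fully home against the focus stop inside, with the stop's red button pressed in. The photographer has clamped that stop somewhere out of sight and it must not be rammed, so feel for it with a gentle push and ease off when it firms up. Then let go, so that the flap hangs shut with the lemon still sitting in the cup behind it; leave the tomato, the pot and the jar where they are.

Things in the scene. Friction and masses are not known exactly. Their poses are not given: they have to be found in the camera images.
- light_box: The light box, fixed: white housing 144 mm wide, 245 mm deep, 145 mm high with its lamp fins, on an aluminium slide bed. Origin on the table under the middle of the entrance; x points into the box (the way to push), y across, z up. The bed's top is 12 mm above the table, from x = -0.36 to +0.245 m. Once the flap has shut, sled and box must not press on each other with over 20 N in all; the sled's own weight makes up 5 to 7 N of that.
- rail_end (a point): Middle of the outer end of the two guide rails, at x = -0.19 m of the light box, on the bed. From here into the box each side has a rail with a keeper lip (top 28 mm above the table, 100 mm free between the lips). The sled plate is captive under the lips with 2 mm play: it slides along the box's x axis but cannot be lifted out or turned.
- entrance (a point): Middle of the entrance on the bed, 12 mm above the table; the opening is 110 mm wide, lintel 116 mm above the table. The focus stop is clamped further in: the sled meets its rubber buffers when its origin is 0.106 to 0.134 m past here; where exactly differs each time and is not reported. Sliding takes 2 to 5 N; the buffers add 2.5 N per mm for 4.5 mm, then it is rigid.
- sled: The sled, 0.35 to 0.6 kg: grey plate 110 x 110 x 10 mm in the rails. Origin at the centre of the plate's underside (12 mm above the table); x points into the box. Steel wire hoops along both sides (y = +-43 mm, 86 mm high) lift the flap. Between them 80 mm is free; before and behind the cup it is open, so fingers fit if they close along the sled's x axis.
- sled_cup (a point): Centre of the rubber cup ring (42 mm across, 6 mm high), on the top face of the sled plate, 22 mm above the table.
- sled_knob (a point): Centre of the black upright knob on a flat steel tongue behind the sled, which passes under the flap so that the knob stays outside the box: round, 20 mm across, 39 mm tall, its top 79 mm above the table; the point lies on its axis 58 mm above the table, 195 mm behind the sled's origin. It can be gripped from above or pushed.
- flap (a joint): The black sprung flap in the entrance, hinged along its top edge 113 mm above the table, 106 mm wide, lower edge 31 mm above the table. Angle in rad: 0 hangs shut, grows as it swings inward up to 1.5. A spring and its weight close it; the sled's hoops push it open and it falls shut when the sled's origin is 85 to 95 mm past the entrance. Pushing it open takes up to about 15 N.
- stop_button (a joint): The red sprung button in the face of the focus stop, in m: 0 out, 0.006 when the sled plate meets the rubber buffers beside it, at most 0.0105. Its spring is weak (about 1 N), less than the friction of the sled, which stays where it is left.
- lemon_center (a point): The yellow lemon, 72 x 57 x 58 mm, 0.1 kg, loose on the table: the point is its centre, half-way up (29 mm above its underside). Its x axis is the long (72 mm) one; grasp it across y (57 mm). Sitting in the cup its centre is about 35 mm above the sled plate.
- tomato_center (a point): A red tomato, 69 mm across and 71 mm high, a bystander; the point is its centre. It and the lemon may stand in either place.
- white_pot: A small white plastic pot, 67 mm across, 55 mm high, a bystander; origin under its centre.
- spice_jar: A spice jar with a black lid, 40 mm across, 105 mm high, a bystander; origin under its centre.
There are look-alikes about, which are no part of the job. Of the things that look like the part that bears lemon_center, take the one that is farthest to the robot's right at the start.

How it is judged (in metres and radians):
On the way, in this order (a step that is already met when the one before it is completed fails the run):
1. the lemon sits in the cup of the sled, let go, with the sled still outside the flap (horizontal distance between lemon_center and sled_cup below 0.014 m and distance between lemon_center and sled_cup below 0.046 m and contact force between the fingers and lemon below 0.05 N and value of joint flap below 0.15 rad), for 0.2 s.
2. the sled with the lemon aboard pushes the flap open (horizontal distance between lemon_center and sled_cup below 0.014 m and distance between lemon_center and sled_cup below 0.046 m and value of joint flap above 0.8 rad), for 0.2 s.
3. the flap has swung shut behind the sled and the stop's button is pressed in (horizontal distance between lemon_center and sled_cup below 0.014 m and distance between lemon_center and sled_cup below 0.046 m and value of joint flap below 0.1 rad and value of joint stop_button above 0.004 m), for 0.2 s.
At the end, for the whole second after the job is handed in: the sled is home against the focus stop with the red button pressed in by more than 4 mm, the flap hangs shut behind it (under 0.1 rad), the lemon sits in the cup within 14 mm of its middle, everything at rest and let go, and the tomato, pot and jar are within 40 mm of where they stood (all of step 3 and x of sled in the frame of light_box above 0.09 m and linear speed of sled below 0.01 m/s and linear speed of lemon below 0.02 m/s and distance of each of tomato_center, white_pot, spice_jar from where it was at the start of the episode below 0.04 m); the robot touches nothing.
It fails at once if the sled is rammed: with the flap shut, more than 20 N in all between the sled and the light box (rails and stop) (value of joint flap below 0.15 rad and x of sled in the frame of light_box above 0.08 m and contact force between sled and light_box above 20 N).
It fails at once if the tomato, the pot or the jar is knocked away by more than 40 mm (distance of any of tomato_center, white_pot, spice_jar from where it was at the start of the episode above 0.04 m).
It also fails if it takes over 72 s, if anything falls off the work surface, if the arm or the gripper's body presses on something with over 40 N, if the wrist force passes 120 N, or if a joint passes its speed limit or range.

## Working session

There is one attempt and no reset: what is moved stays moved. The work goes in short steps, Python scripts to look and compute and a tool call to move; the robot and the scene stay as the last step left them, time stands still between calls to the robot, and variables do not carry over. Pictures are saved under pics/ and viewed, at most 10 in all, crops included, and the job is handed in when it is done.

Besides the shell and the picture viewer there is one more tool, called as name(argument=value, ...), one argument or row to a line, values as JSON. play_rows: Moves the arm, as the interface text tells. Scaled input: -1 to 1 covers 30 mm each way for a shift and 0.15 rad each way for a turn. Its arguments: {"type":"object","properties":{"commands":{"type":"string"},"grip":{"type":"number"}},"required":["commands"]}

```bash
mkdir -p pics; ls
cat > h.py <<'E'
import numpy as np, cv2
from station import r, cams
def grab(n):
    i=cams.camera_info(n); p,d=cams.capture(n); return p,d,i
def ray(i,uv):
    K=np.array(i["mtx"]);k=i["k1"]
    q=np.linalg.inv(K)@[uv[0],uv[1],1]; p=q[:2].copy(); s=p.copy()
    for _ in range(20): s=p/(1+k*(s@s))
    R=np.array(i["R"]);t=np.array(i["t"]).ravel()
    return -R.T@t, R.T@np.array([s[0],s[1],1.])
def onz(i,uv,z):
    o,d=ray(i,uv); return o+d*(z-o[2])/d[2]
def dep(i,uv,d):
    o,v=ray(i,uv); return o+v*d[int(uv[1]),int(uv[0])]
E
python3 - <<'E'
from h import *
for n in("scene","top"):
    p,d,i=grab(n); cv2.imwrite(f"pics/{n}0.png",p); np.savez(f"{n}0.npz",d=d,**{k:np.array(v) for k,v in i.items()})
    o,v=ray(i,(256,192)); print(n,o,v)
s=r.sense();print(s["time_s"],s["ee_rot"],s["tcp_pos"])
E
```

```text
pics
scene [0.07140052 0.60586611 1.0664988 ] [ 0.39999326 -0.47020559 -0.7867409 ]
top [0.29082582 0.01167598 1.49724193] [ 0.19075255 -0.01474385 -0.98172411]
0.1 [[-9.43188583e-01 -3.32257009e-01 -7.59004224e-04]
 [-3.32257855e-01  9.43186878e-01  1.79725732e-03]
 [ 1.18731481e-04  1.94733770e-03 -9.99998097e-01]] [ 0.20756089 -0.58896111  0.22157545]
```

View pics/top0.png

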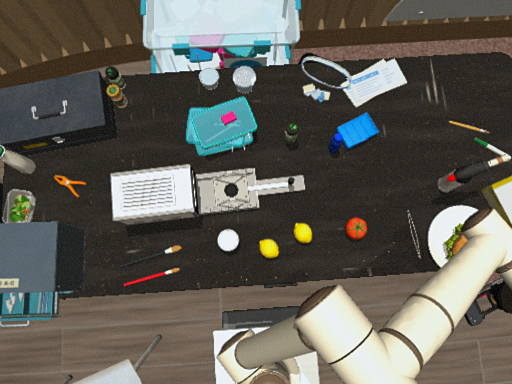

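View pics/scene0.png

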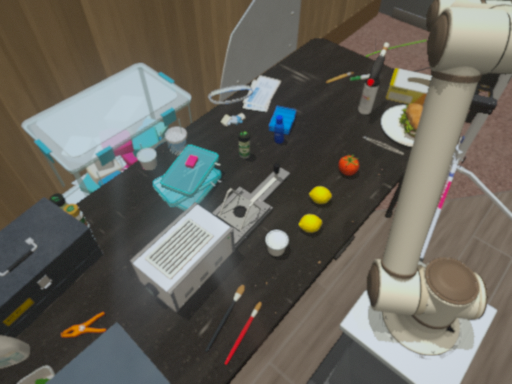

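Top view: lemon look-alikes are at (303,233) and (269,248), and the round tomato is at (357,228). I choose (303,233), which is farthest to the robot's right (-y). The white box is at (152,193), the cup at (231,190), the knob at (291,182), the pot at (228,240) and the jar probably at (291,131).

```bash
cat > m.py <<'E'
from h import *
p=cv2.imread("pics/top0.png"); f=np.load("top0.npz"); i={k:f[k] for k in("mtx","k1","R","t")}; d=f["d"]
ps=cv2.imread("pics/scene0.png"); fs=np.load("scene0.npz"); js={k:fs[k] for k in("mtx","k1","R","t")}
for nm,P,I in(("top",p,i),("scene",ps,js)):
    h=cv2.cvtColor(P,cv2.COLOR_BGR2HSV); m=cv2.inRange(h,(20,130,90),(35,255,255))
    for c in cv2.findContours(m,0,1)[0]:
        if cv2.contourArea(c)>80:
            e=cv2.fitEllipse(c); M=cv2.moments(c); u=(M['m10']/M['m00'],M['m01']/M['m00'])
            a=np.deg2rad(e[2]+90); w=onz(I,u,.029); w2=onz(I,(u[0]+8*np.cos(a),u[1]+8*np.sin(a)),.029)-w
            print(nm,"yellow",np.round(u,1),w.round(4),np.round(e[1],1),"axis deg",np.degrees(np.arctan2(w2[1],w2[0])).round(1))
for n,u,z in(("cup",(231.5,190),.025),("knob",(291,181),.079),("tomato",(357,228),.04),("pot",(228,240),.055),("jar",(291,128),.105)):
    print(n,onz(i,u,z).round(3), dep(i,u,d).round(3))
x=np.vstack([cv2.resize(p[150:280,180:380],(800,520),interpolation=cv2.INTER_CUBIC)]); cv2.imwrite("pics/crop0.png",x)
E
python3 m.py
```

```text
top yellow [268.6 247.9] [ 0.3924 -0.037   0.029 ] [17.1 21.3] axis deg 44.0
top yellow [302.6 232.4] [ 0.4337 -0.1498  0.029 ] [16.8 21.4] axis deg 23.8
top yellow [501.3 182. ] [ 0.55   -0.8271  0.029 ] [ 4.8 27.7] axis deg 110.0
scene yellow [310.1 222.5] [ 0.3926 -0.0344  0.029 ] [17.6 23.2] axis deg 41.4
scene yellow [320.2 194.2] [ 0.4337 -0.1472  0.029 ] [16.9 21.7] axis deg 31.6
scene yellow [402.3  88.8] [ 0.5002 -0.8241  0.029 ] [32.9 49.6] axis deg 102.7
cup [0.589 0.069 0.025] [0.589 0.069 0.025]
knob [ 0.594 -0.123  0.079] [ 0.594 -0.123  0.076]
tomato [ 0.434 -0.323  0.04 ] [ 0.432 -0.32   0.054]
pot [0.424 0.089 0.055] [0.425 0.089 0.053]
jar [ 0.761 -0.136  0.105] [ 0.759 -0.135  0.109]
```

View pics/crop0.png

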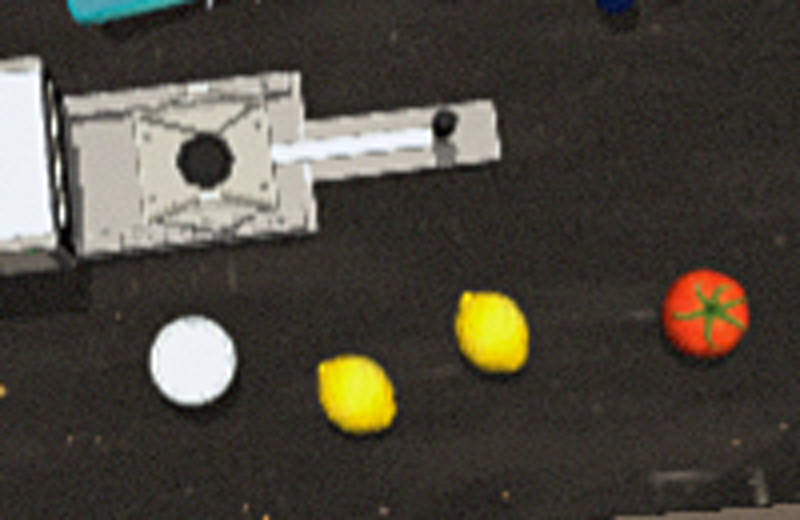

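The crop shows the chosen lemon at (491,332), well clear of the tomato and the second lemon. The cup (205,160) and knob (445,124) are also clear. I'll go above the lemon for a closer look.

play_rows(
  commands="0.5 0.98 0 0 0 0.07;0.5 0.98 0 0 0 0.07;0.5 0.98 0 0 0 0.07;0.5 0.98 0 0 0 0.07;0.5 0.98 0 0 0 0.07;0.5 0.98 0 0 0 0.07;0.5 0.98 0 0 0 0.07;0.5 0.98 0 0 0 0.07;0.5 0.98 0 0 0 0.07;0.5 0.98 0 0 0 0.07;0.5 0.98 0 0 0 0.07;0.5 0.98 0 0 0 0.07;0.5 0.98 0 0 0 0.07;0.5 0.98 0 0 0 0.07;0.5 0.98 0 0 0 0.07;0 0 0 0 0 0;0 0 0 0 0 0",
  grip=87,
)

```text
time_s: 1.8
tcp_pos: [0.4326, -0.1478, 0.2222]
ee_rot: [[-0.879, -0.478, -0.001], [-0.478, 0.879, 0.0], [0.001, 0.001, -1.0]]
wrist_force: [-0.1, -0.0, -0.1]
gripper_width: 0.997
gripper_force: 0.0
```

```bash
cat > w.py <<'E'
from h import *
import sys
s=r.sense(); p,d,i=grab("wrist"); cv2.imwrite(f"pics/{sys.argv[1]}.png",p); np.savez(f"{sys.argv[1]}.npz",d=d,**{k:np.array(v) for k,v in i.items()})
R=np.array(s["ee_rot"]); print(s["time_s"],np.round(s["tcp_pos"],4),"tooly",np.degrees(np.arctan2(R[1,1],R[0,1])).round(2),R[:,2].round(4),"F",np.round(s["wrist_force"],2),s["gripper_width"])
print("cam",ray(i,(256,192)))
m=cv2.inRange(cv2.cvtColor(p,cv2.COLOR_BGR2HSV),(20,130,60),(35,255,255))
for c in cv2.findContours(m,0,1)[0]:
    if cv2.contourArea(c)>500:
        M=cv2.moments(c); u=(M['m10']/M['m00'],M['m01']/M['m00'])
        q=np.array([onz(i,x[0],.029)[:2] for x in c],np.float32); rr=cv2.minAreaRect(q); e=cv2.fitEllipse(q*1000)
        print("lemon",np.round(u,1),onz(i,u,.029).round(4),"ellipse",np.round(e,2) if 0 else e)
E
python3 w.py w1
python3 - <<'E'
from h import *
from m import i
for n,u in(("bed edge",[(198,174),(255,168)]),("bed edge2",[(201,213.5),(258.5,207.5)]),):
    a,b=[onz(i,x,.028) for x in u]; print(n,a.round(3),b.round(3),np.degrees(np.arctan2(*(a-b)[1::-1])).round(2))
a,b=[onz(i,x,.145) for x in((114,222),(194,213))];print(a,b,np.degrees(np.arctan2(*(a-b)[1::-1])))
E
```

```text
1.8 [ 0.4326 -0.1478  0.2222] tooly 118.53 [-1.e-03  1.e-04 -1.e+00] F [-0.06 -0.   -0.13] 0.9974761229796468
cam (array([ 0.35996421, -0.186835  ,  0.38404229]), array([ 0.26326629,  0.15931141, -0.95163917]))
lemon [413.9 310.9] [0.514  0.1977 0.029 ] ellipse ((502.9872741699219, 217.74327087402344), (30.496253967285156, 345.822509765625), 30.132041931152344)
lemon [339.9 180.4] [ 0.3895 -0.0355  0.029 ] ellipse ((390.3125, -34.6138916015625), (59.83776092529297, 79.64574432373047), 144.55226135253906)
lemon [253.  168.7] [ 0.4316 -0.1466  0.029 ] ellipse ((432.56396484375, -146.01263427734375), (57.870635986328125, 74.28055572509766), 117.19115447998047)
top yellow [268.6 247.9] [ 0.3924 -0.037   0.029 ] [17.1 21.3] axis deg 44.0
top yellow [302.6 232.4] [ 0.4337 -0.1498  0.029 ] [16.8 21.4] axis deg 23.8
top yellow [501.3 182. ] [ 0.55   -0.8271  0.029 ] [ 4.8 27.7] axis deg 110.0
scene yellow [310.1 222.5] [ 0.3926 -0.0344  0.029 ] [17.6 23.2] axis deg 41.4
scene yellow [320.2 194.2] [ 0.4337 -0.1472  0.029 ] [16.9 21.7] axis deg 31.6
scene yellow [402.3  88.8] [ 0.5002 -0.8241  0.029 ] [32.9 49.6] axis deg 102.7
cup [0.589 0.069 0.025] [0.589 0.069 0.025]
knob [ 0.594 -0.123  0.079] [ 0.594 -0.123  0.076]
tomato [ 0.434 -0.323  0.04 ] [ 0.432 -0.32   0.054]
pot [0.424 0.089 0.055] [0.425 0.089 0.053]
jar [ 0.761 -0.136  0.105] [ 0.759 -0.135  0.109]
bed edge [0.65  0.176 0.028] [ 0.657 -0.013  0.028] 92.02
bed edge2 [0.519 0.172 0.028] [ 0.525 -0.015  0.028] 91.87
[0.49344418 0.41950709 0.145     ] [0.50343104 0.18014736 0.145     ] 92.38917741310964
```

View pics/w1.png

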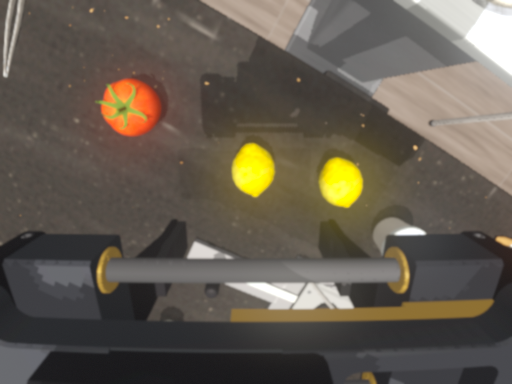

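The wrist view shows the chosen lemon at (253,169), centred between the fingers. Its measured axis is 27°, which matches the tool (118.5° closing). I'll descend and grasp.

play_rows(
  commands="0 0 -1 0 0 0;0 0 -1 0 0 0;0 0 -1 0 0 0;0 0 -1 0 0 0;0 0 -1 0 0 0;0 0 -1 0 0 0;0 0.02 -0.7 0 0 0;0 0.02 -0.37 0 0 0;0 0 0 0 0 0;0 0 0 0 0 0",
)

```text
time_s: 2.85
tcp_pos: [0.4327, -0.1479, 0.0106]
ee_rot: [[-0.88, -0.475, -0.0], [-0.475, 0.88, -0.0], [0.0, -0.0, -1.0]]
wrist_force: [-0.2, 0.5, -0.2]
gripper_width: 0.999
gripper_force: 0.0
```

play_rows(
  commands="0 0 0 0 0 0;0 0 0 0 0 0;0 0 0 0 0 0;0 0 0 0 0 0;0 0 0 0 0 0;0 0 0 0 0 0;0 0 0 0 0 0;0 0 0 0 0 0",
  grip=40,
)

```text
time_s: 3.65
tcp_pos: [0.4329, -0.1472, 0.0107]
ee_rot: [[-0.879, -0.476, 0.0], [-0.476, 0.879, -0.0], [-0.0, -0.0, -1.0]]
wrist_force: [-0.1, 1.0, 4.3]
gripper_width: 0.629
gripper_force: 30.0
```

play_rows(
  commands="0 0 0.5 0 0 0;0 0 1 0 0 0;0 0 1 0 0 0;0 0 1 0 0 0;0 0 1 0 0 0;0.52 0.72 0.3 0 0 -0.308;0.52 0.72 0 0 0 -0.308;0.52 0.72 0 0 0 -0.308;0.52 0.72 0 0 0 -0.308;0.52 0.72 0 0 0 -0.308;0.52 0.72 0 0 0 -0.308;0.52 0.72 0 0 0 -0.308;0.52 0.72 0 0 0 -0.308;0.52 0.72 0 0 0 -0.308;0.52 0.72 0 0 0 -0.308;0 0 0 0 0 0;0 0 0 0 0 0",
)

```text
time_s: 5.35
tcp_pos: [0.5881, 0.069, 0.1533]
ee_rot: [[-0.999, -0.035, -0.002], [-0.035, 0.999, -0.0], [0.002, -0.0, -1.0]]
wrist_force: [-0.9, -0.8, -1.9]
gripper_width: 0.628
gripper_force: 30.0
```

```bash
python3 w.py w2
python3 - <<'E'
from h import *
for n in("scene","top"):
    p,d,i=grab(n); cv2.imwrite(f"pics/{n}2.png",p)
    m=cv2.inRange(cv2.cvtColor(p,cv2.COLOR_BGR2HSV),(20,130,60),(35,255,255))
    for c in cv2.findContours(m,0,1)[0]:
        if cv2.contourArea(c)>30: u=c[:,0].mean(0); print(n,u,cv2.contourArea(c),onz(i,u,.175).round(4))
E
```

```text
5.35 [0.5881 0.069  0.1533] tooly 92.01 [-2.3e-03 -4.0e-04 -1.0e+00] F [-0.92 -0.78 -1.87] 0.6275603183611664
cam (array([0.50580402, 0.06629365, 0.31521946]), array([ 0.30478399,  0.0238416 , -0.95228393]))
lemon [323.3 313.3] [0.7591 0.1671 0.029 ] ellipse ((756.98583984375, 220.3478240966797), (23.378297805786133, 536.3699340820312), 3.0047852993011475)
lemon [250.5 291.8] [0.7284 0.0718 0.029 ] ellipse ((729.037109375, 71.94129180908203), (33.866737365722656, 98.36128997802734), 2.436433792114258)
lemon [252.2 231.4] [0.6451 0.071  0.029 ] ellipse ((646.839111328125, 70.80036163330078), (85.74565887451172, 118.45317077636719), 1.191066026687622)
scene [ 18.203125 311.71875 ] 238.0 [0.7038 0.6908 0.175 ]
scene [310.18644068 222.79661017] 333.5 [0.3466 0.0564 0.175 ]
scene [ 74.09375 210.28125] 54.0 [0.8556 0.4483 0.175 ]
scene [245.075 183.5  ] 129.0 [0.5689 0.0703 0.175 ]
top [268.48275862 247.98275862] 296.0 [ 0.3821 -0.032   0.175 ]
top [508.51515152 238.27272727] 35.5 [ 0.3562 -0.7345  0.175 ]
top [231.14814815 189.03703704] 40.5 [0.5619 0.0641 0.175 ]
top [497.71621622 196.96621622] 236.0 [ 0.4801 -0.7243  0.175 ]
top [ 35.         145.23913043] 44.0 [0.7405 0.6509 0.175 ]
top [112.41463415  90.75609756] 120.5 [0.8992 0.4131 0.175 ]
```

View pics/w2.png

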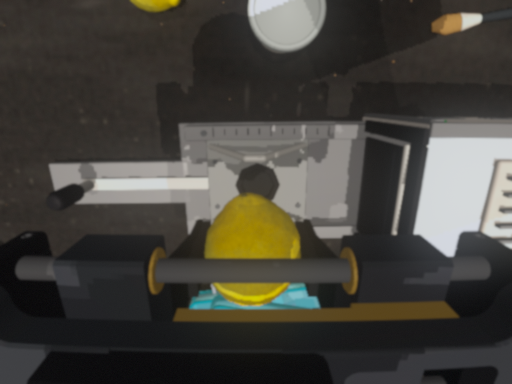

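The wrist view shows the held lemon at (252,250). The black cup disc is at (258,182), the knob at (66,196) and the flap edge near (400,180).

Run:
```python
from h import *
f=np.load("w2.npz"); i={k:f[k] for k in("mtx","k1","R","t")}; p=cv2.imread("pics/w2.png")
sub=p[155:200,225:292].max(2); m=(sub<80).astype(np.uint8)
c=max(cv2.findContours(m,0,1)[0],key=cv2.contourArea); (u,rad)=cv2.minEnclosingCircle(c); print(cv2.boundingRect(c),u,rad)
b=cv2.boundingRect(c)
for z in(.024,.028): 
    print("left,right,top",[onz(i,x,z).round(4) for x in((225+b[0],180),(225+b[0]+b[2],180),(258,155+b[1]))])
h=cv2.inRange(cv2.cvtColor(p,cv2.COLOR_BGR2HSV),(20,130,60),(35,255,255)); h[310:]=0;h[:190]=0;h[:,:190]=0;h[:,320:]=0
c=cv2.findNonZero(h); b=cv2.boundingRect(c);print(b)
print("lemon L R",onz(i,(b[0],248),.172),onz(i,(b[0]+b[2],248),.172),"top/bottom pixel",[onz(i,(252,v),.172) for v in (b[1],b[1]+b[3])])
h2=p[185:210,50:82]; print("knob",onz(i,(75,189),.022), onz(i,(55,201),.079))
```

```text
(12, 9, 41, 36) (31.763158798217773, 28.236841201782227) 20.583858489990234
left,right,top [array([0.5859, 0.0521, 0.024 ]), array([0.5843, 0.0973, 0.024 ]), array([0.5671, 0.0745, 0.024 ])]
left,right,top [array([0.5848, 0.0523, 0.028 ]), array([0.5832, 0.0969, 0.028 ]), array([0.5662, 0.0744, 0.028 ])]
(204, 193, 98, 112)
lemon L R [0.58735796 0.0406353  0.172     ] [0.58531453 0.09834351 0.172     ] top/bottom pixel [array([0.55229792, 0.06770227, 0.172     ]), array([0.62724261, 0.07032973, 0.172     ])]
knob [ 0.60350706 -0.13381277  0.022     ] [ 0.59712696 -0.11659219  0.079     ]
```

play_rows(
  commands="0 0.1 -1 0 0 0;0 0 -1 0 0 0;0 0 -1 0 0 0;0 0 -0.4 0 0 0;0 0 -0.2 0 0 0;0 0 -0.13 0 0 0;0 0 0 0 0 0;0 0 0 0 0 0",
)

```text
time_s: 6.3
tcp_pos: [0.5896, 0.072, 0.0438]
ee_rot: [[-0.999, -0.035, 0.002], [-0.035, 0.999, 0.001], [-0.002, 0.001, -1.0]]
wrist_force: [0.2, -0.5, -1.3]
gripper_width: 0.628
gripper_force: 30.0
```

```bash
python3 w.py w3 | head -1
python3 - <<'E'
from h import *
a=[grab(n)[0] for n in("scene","top")]
b=cv2.imread("pics/w3.png")
t=[cv2.resize(b,(400,300)),cv2.resize(a[0][130:280,170:370],(400,300)),cv2.resize(a[1][130:280,150:350],(400,300))]
cv2.imwrite("pics/mix3.png",np.vstack([np.hstack(t[:2]),np.hstack([t[2],t[2]*0])]))
E
```

```text
6.3 [0.5896 0.072  0.0438] tooly 91.98 [ 2.3e-03  7.0e-04 -1.0e+00] F [ 0.19 -0.47 -1.26] 0.6280953276707344
```

View pics/mix3.png

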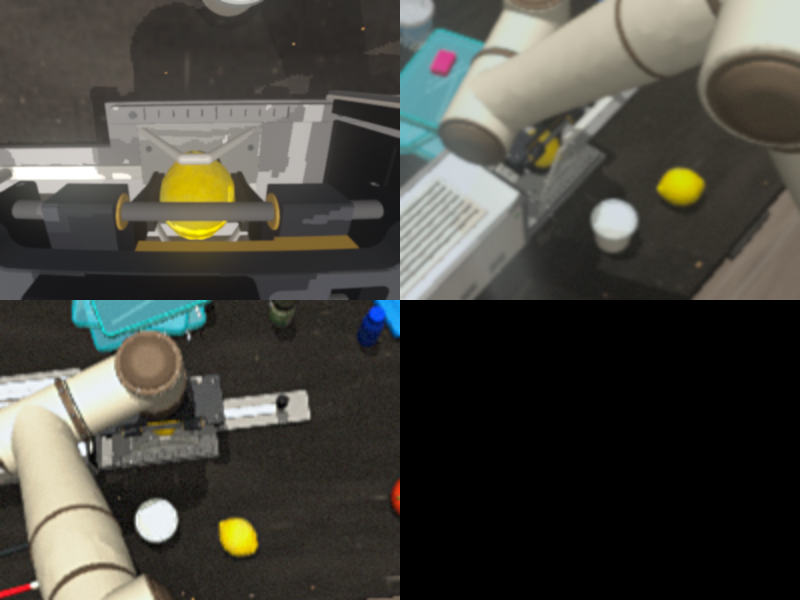

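The lemon is between the hoops, centred over the cup (wrist tile 197,200). I'll lower it the last millimetres while watching the force.

play_rows(
  commands="0 0 -0.06 0 0 0;0 0 -0.06 0 0 0;0 0 0 0 0 0;0 0 0 0 0 0",
)

```text
time_s: 6.85
tcp_pos: [0.5887, 0.0717, 0.0388]
ee_rot: [[-0.999, -0.034, -0.0], [-0.034, 0.999, -0.0], [0.0, -0.0, -1.0]]
wrist_force: [0.1, -0.2, -1.4]
gripper_width: 0.626
gripper_force: 30.0
```

play_rows(
  commands="0 0 -0.05 0 0 0;0 0 0 0 0 0;0 0 0 0 0 0",
)

```text
time_s: 7.15
tcp_pos: [0.5888, 0.0718, 0.0386]
ee_rot: [[-0.999, -0.035, 0.0], [-0.035, 0.999, -0.0], [-0.0, -0.0, -1.0]]
wrist_force: [-2.4, -0.2, 6.5]
gripper_width: 0.631
gripper_force: 30.0
```

play_rows(
  commands="0 0 -0.05 0 0 0;0 0 0 0 0 0;0 0 0 0 0 0",
)

```text
time_s: 7.45
tcp_pos: [0.589, 0.0718, 0.0385]
ee_rot: [[-0.999, -0.035, 0.001], [-0.035, 0.999, -0.0], [-0.001, -0.0, -1.0]]
wrist_force: [-4.6, 0.9, 12.1]
gripper_width: 0.628
gripper_force: 30.0
```

play_rows(
  commands="-0.05 0 0.08 0 0 0;0 0 0 0 0 0",
)

```text
time_s: 7.65
tcp_pos: [0.5873, 0.0719, 0.0387]
ee_rot: [[-0.999, -0.034, 0.001], [-0.034, 0.999, 0.0], [-0.001, 0.0, -1.0]]
wrist_force: [-0.5, 0.7, 1.9]
gripper_width: 0.627
gripper_force: 30.0
```

play_rows(
  commands="0 0 0 0 0 0;0 0 0 0 0 0;0 0 0 0 0 0;0 0 0 0 0 0;0 0 0 0 0 0",
  grip=87,
)

```text
time_s: 8.15
tcp_pos: [0.5872, 0.0717, 0.0381]
ee_rot: [[-0.999, -0.034, -0.0], [-0.034, 0.999, -0.0], [0.0, -0.0, -1.0]]
wrist_force: [-0.4, -0.6, -0.2]
gripper_width: 0.967
gripper_force: 0.0
```

play_rows(
  commands="0 0 0.3 0 0 0;0 0 0.6 0 0 0;0 0 1 0 0 0;0 0 1 0 0 0;0 0 1 0 0 0;0 -1 0.8 0 0 0;0 -1 0 0 0 0;0 -1 0 0 0 0;0 -1 0 0 0 0;0 -1 0 0 0 0;0 -1 0 0 0 0;0 -0.3 0 0 0 0;0 0 0 0 0 0;0 0 0 0 0 0",
)

```text
time_s: 9.55
tcp_pos: [0.5873, -0.1167, 0.1796]
ee_rot: [[-0.999, -0.034, 0.0], [-0.034, 0.999, 0.0], [-0.0, 0.0, -1.0]]
wrist_force: [0.2, 1.1, -1.3]
gripper_width: 1.0
gripper_force: 0.0
```

```bash
python3 w.py w4
python3 - <<'E'
from h import *
b=cv2.imread("pics/w4.png")
t=[cv2.resize(b,(400,300))]
for n in("scene","top"):
    p,d,i=grab(n)
    m=cv2.inRange(cv2.cvtColor(p,cv2.COLOR_BGR2HSV),(20,130,60),(35,255,255))
    for c in cv2.findContours(m,0,1)[0]:
        if cv2.contourArea(c)>80:
            u=c[:,0].mean(0)
            if 180<u[0]<350: print(n,u,cv2.contourArea(c),onz(i,u,.06).round(4))
    t.append(cv2.resize(p[130:280,150:350],(400,300)))
cv2.imwrite("pics/mix4.png",np.vstack([np.hstack(t[:2]),np.hstack([t[2],t[2]*0])]))
E
```

```text
9.55 [ 0.5873 -0.1167  0.1796] tooly 91.97 [ 4.e-04  3.e-04 -1.e+00] F [ 0.16  1.05 -1.32] 0.9999664857833046
cam (array([ 0.50451293, -0.11946726,  0.3413673 ]), array([ 0.30740011,  0.02428927, -0.95143134]))
lemon [368.8 312.2] [0.7797 0.0561 0.029 ] ellipse ((776.962890625, 129.2606964111328), (26.50673484802246, 603.8370971679688), 2.8475394248962402)
lemon [423.  189.8] [0.5957 0.0926 0.029 ] ellipse ((596.8861083984375, 93.2389907836914), (64.65997314453125, 77.14991760253906), 128.9008331298828)
lemon [345.   12.3] [ 0.4098 -0.0281  0.029 ] ellipse ((410.1344299316406, -26.847597122192383), (28.781145095825195, 72.5713119506836), 179.76486206054688)
scene [310.22033898 222.72881356] 335.5 [ 0.3822 -0.0148  0.06  ]
scene [239.65306122 204.79591837] 224.5 [0.5882 0.0767 0.06  ]
top [274.09756098 247.80487805] 88.5 [ 0.3893 -0.0532  0.06  ]
```

View pics/mix4.png

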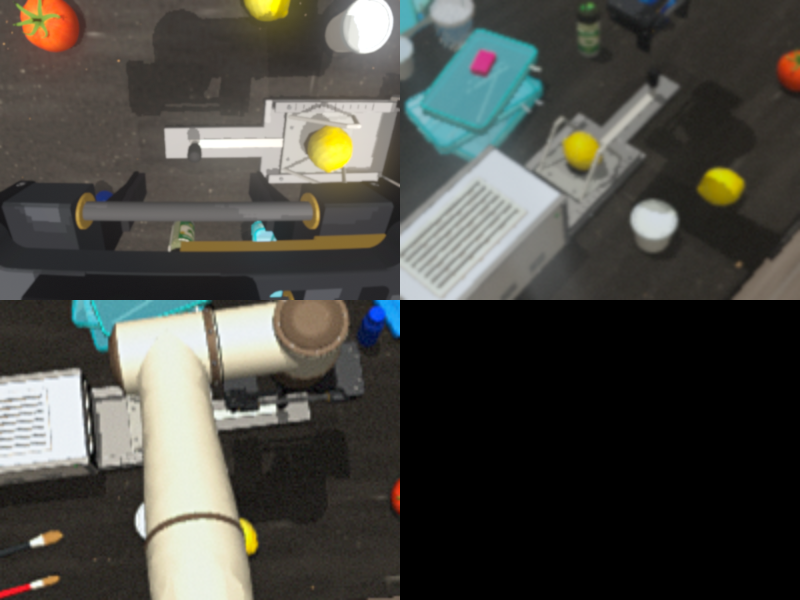

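The lemon sits in the cup (wrist tile 330,150), fingers free, flap hanging, knob at (195,150). The gripper body is long along the closing axis. I'll turn it 90° so it clears the box, then shut the fingers and come down behind the knob.

play_rows(
  commands="0.03 -0.18 0 0 0 0.952;0.03 -0.18 0 0 0 0.952;0.03 -0.18 0 0 0 0.952;0.03 -0.18 0 0 0 0.952;0.03 -0.18 0 0 0 0.952;0.03 -0.18 0 0 0 0.952;0.03 -0.18 0 0 0 0.952;0.03 -0.18 0 0 0 0.952;0.03 -0.18 0 0 0 0.952;0.03 -0.18 0 0 0 0.952;0.03 -0.18 0 0 0 0.952;0 0 0 0 0 0;0 0 0 0 0 0",
  grip=0,
)

```text
time_s: 11.0
tcp_pos: [0.5972, -0.1759, 0.1792]
ee_rot: [[0.032, -0.999, -0.0], [-0.999, -0.032, 0.0], [-0.0, 0.0, -1.0]]
wrist_force: [-0.2, -0.0, -0.4]
gripper_width: 0.011
gripper_force: 0.0
```

play_rows(
  commands="0 0 -1 0 0 0;0 0 -1 0 0 0;0 0 -1 0 0 0;0 0 -0.8 0 0 0;0 0 -0.5 0 0 0;0 0 -0.15 0 0 0;0 0 0 0 0 0;0 0 0 0 0 0",
)

```text
time_s: 11.8
tcp_pos: [0.598, -0.1765, 0.0469]
ee_rot: [[0.034, -0.999, 0.002], [-0.999, -0.034, -0.0], [0.0, -0.002, -1.0]]
wrist_force: [0.6, 0.0, -0.9]
gripper_width: 0.004
gripper_force: 0.0
```

```bash
python3 w.py w5|head -1
python3 - <<'E'
from h import *
s=r.sense();print(np.round(s["joints"],1))
b=cv2.imread("pics/w5.png"); p,d,i=grab("scene"); t=p[110:260,180:380]
cv2.imwrite("pics/mix5.png",np.hstack([cv2.resize(b,(400,300)),cv2.resize(t,(400,300))]))
E
```

```text
11.8 [ 0.598  -0.1765  0.0469] tooly -178.04 [ 1.9e-03 -4.0e-04 -1.0e+00] F [ 0.56  0.02 -0.93] 0.0037160992211183394
[ -1.6  31.4 -11.8   0.  -46.6   3.5]
```

View pics/mix5.png

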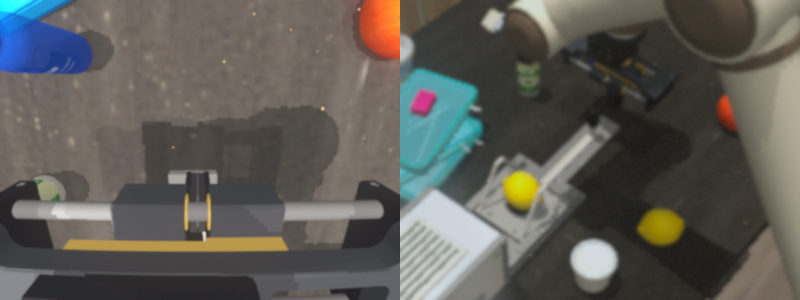

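Fingers (199,200) are shut behind the knob, with the lemon in the cup (scene tile 521,190). I'll push along the sled axis.

play_rows(
  commands="-0.025 0.6 0 0 0 0;-0.015 0.3 0 0 0 0;-0.005 0.15 0 0 0 0;-0.005 0.15 0 0 0 0;-0.005 0.15 0 0 0 0;-0.005 0.15 0 0 0 0;-0.005 0.2 0 0 0 0;-0.01 0.2 0 0 0 0",
)

```text
time_s: 12.7
tcp_pos: [0.5953, -0.1197, 0.0463]
ee_rot: [[0.034, -0.999, 0.001], [-0.999, -0.034, -0.0], [0.0, -0.001, -1.0]]
wrist_force: [0.6, -4.1, 2.6]
gripper_width: 0.007
gripper_force: 1.9
```

play_rows(
  commands="-0.007 0.2 0 0 0 0;-0.007 0.2 0 0 0 0;-0.007 0.2 0 0 0 0;-0.007 0.2 0 0 0 0;-0.007 0.2 0 0 0 0;-0.007 0.2 0 0 0 0;-0.007 0.2 0 0 0 0;-0.007 0.2 0 0 0 0;-0.007 0.2 0 0 0 0;-0.007 0.2 0 0 0 0",
)

```text
time_s: 13.7
tcp_pos: [0.5926, -0.0596, 0.0458]
ee_rot: [[0.034, -0.999, -0.001], [-0.999, -0.034, -0.0], [0.0, 0.001, -1.0]]
wrist_force: [0.8, -6.0, 3.7]
gripper_width: 0.009
gripper_force: 2.8
```

play_rows(
  commands="-0.007 0.2 0 0 0 0;-0.007 0.2 0 0 0 0;-0.007 0.2 0 0 0 0;-0.007 0.2 0 0 0 0;-0.007 0.2 0 0 0 0;-0.007 0.2 0 0 0 0;-0.007 0.2 0 0 0 0;-0.007 0.2 0 0 0 0",
)

```text
time_s: 14.5
tcp_pos: [0.5899, -0.0148, 0.0459]
ee_rot: [[0.034, -0.999, -0.004], [-0.999, -0.034, -0.005], [0.004, 0.004, -1.0]]
wrist_force: [0.9, -17.8, 4.2]
gripper_width: 0.007
gripper_force: 8.8
```

play_rows(
  commands="-0.007 0.15 0 0 0 0;-0.005 0.15 0 0 0 0;-0.005 0.15 0 0 0 0;-0.005 0.15 0 0 0 0;-0.005 0.15 0 0 0 0;-0.005 0.15 0 0 0 0;-0.005 0.15 0 0 0 0;-0.005 0.15 0 0 0 0",
)

```text
time_s: 15.3
tcp_pos: [0.5887, 0.0225, 0.0459]
ee_rot: [[0.034, -0.999, -0.003], [-0.999, -0.034, -0.003], [0.003, 0.003, -1.0]]
wrist_force: [-0.2, -10.5, 4.2]
gripper_width: 0.007
gripper_force: 5.4
```

play_rows(
  commands="-0.003 0.08 0 0 0 0;-0.003 0.08 0 0 0 0;-0.003 0.08 0 0 0 0;-0.003 0.08 0 0 0 0;-0.003 0.08 0 0 0 0;-0.003 0.08 0 0 0 0;-0.003 0.08 0 0 0 0;-0.003 0.08 0 0 0 0",
)

```text
time_s: 16.1
tcp_pos: [0.5881, 0.0421, 0.0458]
ee_rot: [[0.034, -0.999, -0.003], [-0.999, -0.034, -0.002], [0.002, 0.003, -1.0]]
wrist_force: [0.7, -9.3, 4.6]
gripper_width: 0.003
gripper_force: 4.6
```

play_rows(
  commands="-0.003 0.06 0 0 0 0;-0.002 0.06 0 0 0 0;-0.002 0.06 0 0 0 0;-0.002 0.06 0 0 0 0",
)

```text
time_s: 16.5
tcp_pos: [0.5879, 0.0496, 0.0458]
ee_rot: [[0.034, -0.999, -0.002], [-0.999, -0.034, -0.002], [0.002, 0.002, -1.0]]
wrist_force: [-0.4, -7.5, 3.5]
gripper_width: 0.005
gripper_force: 4.1
```

Run:
```python
from h import *
p,d,i=grab("wrist");q,_,_=grab("scene");
cv2.imwrite("pics/mix6.png",np.hstack([cv2.resize(p,(400,300)),cv2.resize(q[110:260,140:340],(400,300))]))
```

```text
(no output)
```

View pics/mix6.png

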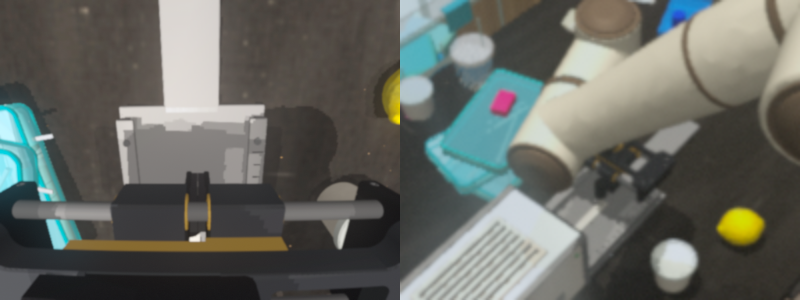

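The sled is now well inside the box, with the fingers still outside. The tool force is falling as the flap comes over. From here I'll creep.

play_rows(
  commands="-0.002 0.05 0 0 0 0;-0.002 0.05 0 0 0 0;-0.002 0.05 0 0 0 0;-0.002 0.05 0 0 0 0;-0.002 0.05 0 0 0 0",
)

```text
time_s: 17.1
tcp_pos: [0.5876, 0.0571, 0.0458]
ee_rot: [[0.034, -0.999, -0.002], [-0.999, -0.034, -0.002], [0.002, 0.002, -1.0]]
wrist_force: [0.3, -8.3, 4.2]
gripper_width: 0.007
gripper_force: 4.1
```

play_rows(
  commands="-0.002 0.04 0 0 0 0;-0.001 0.04 0 0 0 0;-0.002 0.04 0 0 0 0;-0.001 0.04 0 0 0 0;-0.002 0.04 0 0 0 0",
)

```text
time_s: 17.6
tcp_pos: [0.5874, 0.0642, 0.0455]
ee_rot: [[0.033, -0.999, -0.002], [-0.999, -0.033, -0.0], [-0.0, 0.002, -1.0]]
wrist_force: [0.9, -2.7, 1.1]
gripper_width: 0.005
gripper_force: 1.0
```

play_rows(
  commands="-0.001 0.03 0 0 0 0;-0.001 0.03 0 0 0 0;-0.001 0.03 0 0 0 0;-0.001 0.03 0 0 0 0;-0.001 0.03 0 0 0 0",
)

```text
time_s: 18.1
tcp_pos: [0.5879, 0.0689, 0.0455]
ee_rot: [[0.034, -0.999, -0.001], [-0.999, -0.034, -0.0], [0.0, 0.001, -1.0]]
wrist_force: [0.4, -2.1, -0.6]
gripper_width: 0.001
gripper_force: 1.0
```

play_rows(
  commands="-0.001 0.03 0 0 0 0;-0.001 0.03 0 0 0 0;-0.001 0.03 0 0 0 0;-0.001 0.03 0 0 0 0",
)

```text
time_s: 18.5
tcp_pos: [0.5881, 0.0724, 0.0459]
ee_rot: [[0.034, -0.999, 0.0], [-0.999, -0.034, 0.0], [-0.0, -0.0, -1.0]]
wrist_force: [-0.6, -2.3, -2.0]
gripper_width: 0.005
gripper_force: 1.0
```

play_rows(
  commands="-0.001 0.03 0 0 0 0;-0.001 0.03 0 0 0 0",
)

```text
time_s: 18.7
tcp_pos: [0.588, 0.0742, 0.0459]
ee_rot: [[0.034, -0.999, 0.0], [-0.999, -0.034, 0.0], [-0.0, -0.0, -1.0]]
wrist_force: [-0.1, -1.7, 0.1]
gripper_width: 0.005
gripper_force: 1.0
```

play_rows(
  commands="-0.001 0.03 0 0 0 0;-0.001 0.03 0 0 0 0",
)

```text
time_s: 18.9
tcp_pos: [0.5879, 0.076, 0.0459]
ee_rot: [[0.034, -0.999, 0.0], [-0.999, -0.034, -0.0], [0.0, -0.0, -1.0]]
wrist_force: [1.0, -2.0, -0.3]
gripper_width: 0.006
gripper_force: 1.0
```

play_rows(
  commands="-0.001 0.03 0 0 0 0;-0.001 0.03 0 0 0 0;-0.001 0.03 0 0 0 0",
)

```text
time_s: 19.2
tcp_pos: [0.5878, 0.0787, 0.0458]
ee_rot: [[0.034, -0.999, -0.0], [-0.999, -0.034, -0.0], [0.0, 0.0, -1.0]]
wrist_force: [0.3, -1.9, -1.3]
gripper_width: 0.006
gripper_force: 1.0
```

play_rows(
  commands="-0.001 0.03 0 0 0 0;-0.001 0.03 0 0 0 0",
)

```text
time_s: 19.4
tcp_pos: [0.5878, 0.0806, 0.0458]
ee_rot: [[0.034, -0.999, -0.0], [-0.999, -0.034, 0.0], [-0.0, 0.0, -1.0]]
wrist_force: [0.5, -2.3, -1.1]
gripper_width: 0.005
gripper_force: 1.0
```

play_rows(
  commands="-0.001 0.03 0 0 0 0;-0.001 0.03 0 0 0 0",
)

```text
time_s: 19.6
tcp_pos: [0.5877, 0.0823, 0.0459]
ee_rot: [[0.034, -0.999, 0.0], [-0.999, -0.034, -0.0], [0.0, -0.0, -1.0]]
wrist_force: [-0.0, -1.8, -1.8]
gripper_width: 0.006
gripper_force: 1.0
```

play_rows(
  commands="-0.001 0.03 0 0 0 0;-0.001 0.03 0 0 0 0",
)

```text
time_s: 19.8
tcp_pos: [0.5876, 0.0841, 0.0458]
ee_rot: [[0.034, -0.999, -0.0], [-0.999, -0.034, -0.0], [0.0, 0.0, -1.0]]
wrist_force: [-1.1, -1.7, -0.0]
gripper_width: 0.0
gripper_force: 1.0
```

play_rows(
  commands="-0.001 0.03 0 0 0 0;-0.001 0.03 0 0 0 0",
)

```text
time_s: 20.0
tcp_pos: [0.5876, 0.0859, 0.0458]
ee_rot: [[0.034, -0.999, -0.0], [-0.999, -0.034, -0.0], [0.0, 0.0, -1.0]]
wrist_force: [-0.1, -2.4, -0.4]
gripper_width: 0.006
gripper_force: 1.0
```

play_rows(
  commands="-0.001 0.03 0 0 0 0;-0.001 0.03 0 0 0 0",
)

```text
time_s: 20.2
tcp_pos: [0.5875, 0.0877, 0.0458]
ee_rot: [[0.034, -0.999, -0.0], [-0.999, -0.034, 0.0], [-0.0, 0.0, -1.0]]
wrist_force: [0.1, -2.5, -0.4]
gripper_width: 0.005
gripper_force: 1.0
```

play_rows(
  commands="-0.001 0.03 0 0 0 0;-0.001 0.03 0 0 0 0",
)

```text
time_s: 20.4
tcp_pos: [0.5875, 0.0896, 0.0459]
ee_rot: [[0.034, -0.999, 0.0], [-0.999, -0.034, 0.0], [-0.0, -0.0, -1.0]]
wrist_force: [-0.3, -2.1, -1.1]
gripper_width: 0.006
gripper_force: 1.0
```

play_rows(
  commands="-0.001 0.03 0 0 0 0;-0.001 0.03 0 0 0 0",
)

```text
time_s: 20.6
tcp_pos: [0.5874, 0.0913, 0.0459]
ee_rot: [[0.034, -0.999, 0.0], [-0.999, -0.034, 0.0], [-0.0, -0.0, -1.0]]
wrist_force: [0.1, -2.2, -1.7]
gripper_width: 0.008
gripper_force: 1.0
```

play_rows(
  commands="-0.001 0.03 0 0 0 0;-0.001 0.03 0 0 0 0",
)

```text
time_s: 20.8
tcp_pos: [0.5873, 0.0931, 0.0458]
ee_rot: [[0.034, -0.999, -0.0], [-0.999, -0.034, -0.0], [0.0, 0.0, -1.0]]
wrist_force: [0.7, -2.1, -0.4]
gripper_width: 0.007
gripper_force: 1.0
```

play_rows(
  commands="-0.001 0.03 0 0 0 0;-0.001 0.03 0 0 0 0",
)

```text
time_s: 21.0
tcp_pos: [0.5873, 0.095, 0.0459]
ee_rot: [[0.034, -0.999, 0.0], [-0.999, -0.034, 0.0], [-0.0, -0.0, -1.0]]
wrist_force: [0.8, -1.6, -0.9]
gripper_width: 0.004
gripper_force: 1.0
```

play_rows(
  commands="-0.001 0.02 0 0 0 0;-0.001 0.02 0 0 0 0",
)

```text
time_s: 21.2
tcp_pos: [0.5872, 0.0961, 0.0459]
ee_rot: [[0.034, -0.999, -0.0], [-0.999, -0.034, -0.0], [0.0, 0.0, -1.0]]
wrist_force: [0.2, -2.3, -0.0]
gripper_width: 0.007
gripper_force: 1.1
```

play_rows(
  commands="-0.001 0.03 0 0 0 0;-0.001 0.02 0 0 0 0",
)

```text
time_s: 21.4
tcp_pos: [0.5871, 0.0975, 0.0458]
ee_rot: [[0.034, -0.999, -0.0], [-0.999, -0.034, -0.0], [0.0, 0.0, -1.0]]
wrist_force: [0.3, -3.1, -1.1]
gripper_width: 0.004
gripper_force: 1.2
```

play_rows(
  commands="-0.001 0.02 0 0 0 0;-0.001 0.02 0 0 0 0",
)

```text
time_s: 21.6
tcp_pos: [0.5871, 0.0987, 0.0459]
ee_rot: [[0.034, -0.999, -0.0], [-0.999, -0.034, -0.0], [0.0, 0.0, -1.0]]
wrist_force: [-0.3, -2.7, -0.5]
gripper_width: 0.007
gripper_force: 1.3
```

The pad force is creeping up, so the button spring is probably engaged and the buffers should be within about 3–4 mm.

play_rows(
  commands="-0.001 0.02 0 0 0 0;-0.001 0.02 0 0 0 0",
)

```text
time_s: 21.8
tcp_pos: [0.587, 0.1, 0.0458]
ee_rot: [[0.034, -0.999, -0.0], [-0.999, -0.034, -0.0], [0.0, 0.0, -1.0]]
wrist_force: [0.7, -2.0, -1.3]
gripper_width: 0.001
gripper_force: 1.3
```

play_rows(
  commands="0 0.02 0 0 0 0;-0.001 0.02 0 0 0 0",
)

```text
time_s: 22.0
tcp_pos: [0.587, 0.1012, 0.0458]
ee_rot: [[0.034, -0.999, -0.0], [-0.999, -0.034, -0.0], [0.0, 0.0, -1.0]]
wrist_force: [0.4, -3.0, -0.4]
gripper_width: 0.005
gripper_force: 1.4
```

play_rows(
  commands="0 0.02 0 0 0 0;-0.001 0.02 0 0 0 0",
)

```text
time_s: 22.2
tcp_pos: [0.5868, 0.1021, 0.0458]
ee_rot: [[0.034, -0.999, -0.0], [-0.999, -0.034, -0.0], [0.0, 0.001, -1.0]]
wrist_force: [0.1, -4.4, -1.1]
gripper_width: 0.001
gripper_force: 2.2
```

play_rows(
  commands="0 0.02 0 0 0 0;-0.001 0.01 0 0 0 0",
)

```text
time_s: 22.4
tcp_pos: [0.5866, 0.1027, 0.0458]
ee_rot: [[0.034, -0.999, -0.001], [-0.999, -0.034, -0.001], [0.001, 0.001, -1.0]]
wrist_force: [-0.9, -5.3, -1.8]
gripper_width: 0.009
gripper_force: 2.8
```

It has firmed up: the tool now advances less than commanded and the force doubled within 2 mm. I'll hold briefly, then back straight off.

play_rows(
  commands="0 0 0 0 0 0;0 0 0 0 0 0;0 0 0 0 0 0",
)

```text
time_s: 22.7
tcp_pos: [0.5866, 0.1027, 0.0458]
ee_rot: [[0.034, -0.999, -0.001], [-0.999, -0.034, -0.001], [0.001, 0.001, -1.0]]
wrist_force: [0.1, -4.6, -0.0]
gripper_width: 0.006
gripper_force: 2.6
```

play_rows(
  commands="0.002 -0.1 0 0 0 0;0.005 -0.2 0 0 0 0;0.01 -0.5 0 0 0 0;0.02 -1 0 0 0 0;0 -0.5 1 0 0 0;0 0 1 0 0 0;0 0 1 0 0 0;0 0 1 0 0 0;0 -1 1 0 0 0;0 -1 0.5 0 0 0;0 -1 0 0 0 0;0 -1 0 0 0 0;0 -1 0 0 0 0;0 -1 0 0 0 0;0 0 0 0 0 0;0 0 0 0 0 0",
)

```text
time_s: 24.3
tcp_pos: [0.5878, -0.1467, 0.2108]
ee_rot: [[0.032, -0.999, 0.0], [-0.999, -0.032, 0.0], [-0.0, -0.0, -1.0]]
wrist_force: [0.6, 0.6, -0.3]
gripper_width: 0.005
gripper_force: 0.0
```

Run:
```python
from h import *
p,d,i=grab("top");q,_,j=grab("scene")
m=(p[150:215,190:300].max(2)<50)
cv2.imwrite("pics/mix7.png",np.hstack([cv2.resize(p[140:260,90:330],(400,300)),cv2.resize(q[110:320,110:390],(400,300))]))
print(r.sense()["time_s"],r.sense()["tcp_pos"])
```

```text
24.4 [ 0.58798581 -0.14541172  0.21086663]
```

View pics/mix7.png

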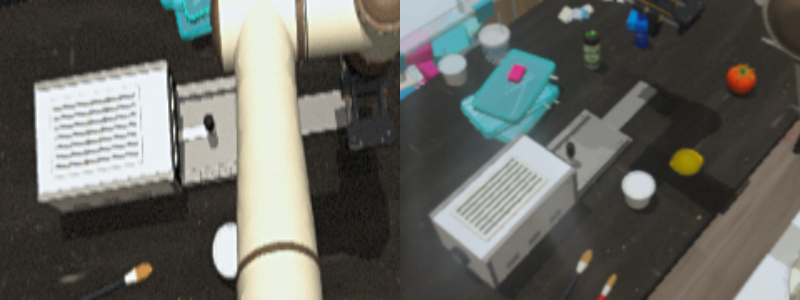

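The sled is fully inside: the knob at (209,124) stands about 60 mm outside the entrance, consistent with the stop range. The pot, jar and tomato haven't moved, and the arm is clear.

```bash
python3 -c "
from station import r
print(r.finish_job())"
```

```text
the job is handed in; nothing more can be done
None
```

I've handed the job in; no verdict came back. The lemon went into the cup and the sled through the flap until the stop firmed up at about 5 N, then I let go. By position and force the sled is home, but I couldn't see the lemon, flap or button inside the box.

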